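# Put the charged battery pack away

## Task

The battery pack lying flush in the charging cradle is full: put it away in the steel battery box. First press the button on top of the box so that its sprung drawer pops right out; then get the pack out of the cradle by pressing it down at the one end that has a finger well hidden beneath it (the other end is firm, and only feeling will tell which is which), so that it tips and its other end stands up to be grasped. Lay the pack flat, right way up, in the open drawer without dropping it, let go, and push the drawer home until it latches shut. Leave the red car, the pen and the other things around alone.

Things in the scene. Friction and masses are not known exactly. Their poses are not given: they have to be found in the camera images.
- pack: Battery pack, blue with black end caps and a yellow band round its middle: 37 (its x) x 88 (its y) x 20 mm (its z), about 130 g, evenly weighted. Origin: centre of its underside; z out of its top face, which starts level with the cradle's deck. About 1.5 mm of air lies beside it and 5 mm beyond each end, so it cannot be gripped while flush.
- pack_end_a (a point): Point on the pack's top face 31 mm from its middle towards its +y end, a good place to press. At the hollow end the pack yields almost freely; pressed down here by 10 mm (12 at most) it passes its balance point, tips by about 0.44 rad and stays tipped: that end on the floor of the well, the other about 18 mm proud of the deck, to be grasped across the 37 mm width. At the firm end it does not yield.
- pack_end_b (a point): The like point on the pack's top face 31 mm from its middle towards its -y end. Just one of the two ends is hollow beneath; it may be either.
- cradle: Charging cradle, fixed: dark grey block, 74 (its x) x 138 (y) x 44 mm high, four green lamps in front. Origin: centre of its underside, z up. The pocket in its flat deck is 40 x 98 mm, long along y, centred. Under the pack (20 mm below the deck) a firm rubber pad fills one half to 2.5 mm past the middle; the other half is a finger well 18 mm deeper. The pad may be at the +y or the -y end.
- battery_box: Battery box, dark grey sheet steel, 112 (its x) x 146 (its y) x 46 mm high; does not move. Origin: centre of its underside; its open front with the red drawer faces its -x (towards the cradle, not the robot), z up.
- button_top (a point): Centre of the top face of the round aluminium release button, 18 mm across, 53 mm above the table, on the box's lid near its front. It stands 7 mm proud of the lid and presses straight down up to 6 mm against a spring (1.5 N to start, 5 N at the bottom); the drawer is let go after 2 to 5 mm. It springs back up.
- drawer (a joint): Drawer of the battery box, in m: about 0 shut and latched, 0.095 fully out (towards the box's -x). A spring of 3 N (2 N when out) drives it out once the button is pressed. Pushed in, it needs up to 12 N over the last 15 mm to ride over the catch; it can go 4 mm past the latched position, then stays shut. Unlatched, it springs out again.
- drawer_in (a point): Centre of the drawer's inner floor, 10.5 mm above the table; moves with the drawer; axes as the box. The inside is 88 (x) x 104 (y) mm with walls 26 mm high at the sides and back, so the pack lies across it, long way along y.
- drawer_front (a point): Centre of the outer face of the red drawer front, 25 mm above the table; moves with the drawer. The front is a smooth upright plate, 140 mm wide, from 8 to 42 mm above the table; push it along the box's +x to shut the drawer.
- car_red: Red model race car, 55 x 106 x 43 mm, a bystander; origin at the centre of its underside.
- marker_pen: White marker pen with a red cap, 17 x 135 x 16 mm, a bystander; origin at the centre of its underside.
- screwdriver_mini: Small blue screwdriver, 17 x 116 x 15 mm, a bystander; origin at the centre of its underside.
- cone_0: Orange traffic cone, 26 x 26 x 30 mm, a bystander; origin at the centre of its underside.
Mind the look-alikes: they are no part of the job. What is shaped like the pack but turquoise is not meant.

How it is judged:
By the outcome, as a careful person would: the job done as asked, in the order asked, and still so for the second after the job is handed in, with the robot touching nothing.
It also fails if it takes over 64 s, if anything falls off the work surface, if the arm or the gripper's body presses on something with over 40 N, if the wrist force passes 120 N, or if a joint passes its speed limit or range.

## Robot

A 7-joint arm with a two-finger parallel gripper is mounted at the origin on the work surface; the furniture and walls round the work are solid. World frame = base frame: x ahead of the robot, y to its left, z up, the work surface at z = 0. Lengths are in m, angles in rad, forces in N, time in s.
With the tool pointing down it reaches from about 0.4 to 0.85 m from the base axis. Payload 4.5 kg.
Tool frame: the origin (TCP) lies at the very end of the fingers, on their centre line; the grasp point (between the pads) lies 19 mm behind it; z points along the fingers, y is the line along which they close (so a half turn about z gives the same grasp; the last joint's range is limited). The gripper opens to 85 mm and grips with 20 to 120 N. Pads are 22 mm wide; open, the fingers measure 114 mm over their backs; the gripper's body (76 mm by 85 mm) begins 54 mm behind the grasp point. The pads swing forward as they close: fully open they stand 13 mm farther back than shut.
Start: joints at [-1.123, 0.689, -0.195, 1.565, 0.157, 0.902, -0.215], TCP at [0.251, 0.572, 0.231] pointing down, gripper open.
Joint ranges: [-3.01, 3.01], [-0.46, 2.08], [-1.47, 1.51], [0.13, 2.56], [-1, 4.14], [0.04, 2.09], [-2.66, 2.66]. Speed limits (rad/s): [2.57, 2.57, 3.14, 3.14, 3.14, 3.14, 3.14].

## Interface

Orientations are given as a unit quaternion [x, y, z, w].
In Python, from station import env gives the robot as it stands. The module is installed in compiled form; this text tells all that it offers.
- The arm moves only by the shell command python3 -m inch 'ROWS' [FORCE]. ROWS is text: rows parted by semicolons, each of 7 numbers parted by spaces: the shift along the tool's x, y, z in m, then the turn, a rotation vector about the tool's x, y, z in degrees, then the opening, from 0 (shut) to 1 (fully open). A call has 1 to 10 rows; each row shifts and turns the commanded pose from where the row before left it, along the tool's axes as they then stand; what a row does not reach is not made up. A row lasts 1/12 s, in which the tool goes at most 41.7 mm and 7.16 degrees, less where a joint would pass 70% of its speed; a pose out of reach is approached as far as the arm can. A call is refused whole if a number of a shift passes 0.0417 or a number of a turn 7.16, either way. A call with a gripper value outside its range is refused whole. The fingers move at their own pace and stop on an object; FORCE is the grip in N (left out, the last holds). Time passes only in rows, so rows that do not move let the fingers close. It gives the time, the measured TCP pose, the force, the opening and the grip force at its end, in the units of the state.
- env.sense(): the state, without advancing time (a new reading comes with each control period).
- env.read_camera(name): name is "scene" or "side" or "wrist"; returns a dict with "pixels" (420x560x3 uint8, blue, green, red), "depth" (420x560 float32, m along the optical axis (not along the pixel's ray), 0 where there is no reading), "fovy" (degrees; the focal length in pixels is half the picture's height over the tangent of half this angle, whatever the lens; pixels are square), "cx", "cy" (the principal point, pixels), "k1" (the pictures are not rectified: a ray, as slopes to the right and down, at radius r is drawn at 1 + k1 r^2 times it, then the intrinsics apply), "R" (3x3) and "t" (3): a world point X has camera coordinates R X + t; the wrist camera has in their place "mount" (4x4, takes a point from camera to tool coordinates, whose origin is the TCP and whose axes are the flange's). Camera axes: x right, y down, z forward; pixel columns grow to the right and rows downward; lengths in m; the calibration is good to about 2 mm. A picture is of the moment at which its call begins: read the wrist's pose just before it.
- env.hand_in(): hands the job in; it is judged then, once.
The state is a dict: "t": time; "qpos": joint angles; "qd": joint speeds; "joint_efforts": joint torques, N m; "tool_pos": TCP position; "ee_rot": TCP orientation; "wrist_force": force on the tool from outside, world axes, zero at the start; "torque": the same for the moment, N m; "opening": opening from 0.0 (shut) to 1.0 (fully open); "grip_force": force on a finger pad.
Only numpy, scipy, OpenCV 4.12 (cv2) and the standard library are available. Lean on these libraries where they do the work, as an engineer would, in place of code of your own. Each camera call takes 0.05 s, during which the arm holds its last target. There are 200 camera calls.

## Working session

There is one attempt and no reset: what is moved stays moved. The work goes in short steps, Python scripts to look and compute and a shell command to move; the robot and the scene stay as the last step left them, time stands still between calls to the robot, and variables do not carry over. Pictures are saved under pics/ and viewed, at most 12 in all, crops included, and the job is handed in when it is done.

```bash
mkdir -p pics
cat > h.py <<'E'
import numpy as np, cv2, json
from station import env
from scipy.spatial.transform import Rotation as Rn
def cam(name):
    s=env.sense(); c=env.read_camera(name)
    if name=="wrist":
        M=np.array(c["mount"]); T=np.eye(4); T[:3,:3]=Rn.from_quat(s["ee_rot"]).as_matrix(); T[:3,3]=s["tool_pos"]
        W=T@M
    else:
        W=np.eye(4); R=np.array(c["R"]); W[:3,:3]=R.T; W[:3,3]=-R.T@np.array(c["t"])
    c["W"]=W; c["f"]=c["pixels"].shape[0]/2/np.tan(np.radians(c["fovy"])/2); return c
def rays(c,uv):
    f=c["f"];K=np.array([[f,0,c["cx"]],[0,f,c["cy"]],[0,0,1]])
    p=cv2.undistortPoints(np.array(uv,float).reshape(-1,1,2),K,np.array([c["k1"],0,0,0.])).reshape(-1,2)
    return np.c_[p,np.ones(len(p))]
def plane(c,uv,z):
    d=rays(c,uv)@c["W"][:3,:3].T; o=c["W"][:3,3]; return o+d*((z-o[2])/d[:,2])[:,None]
def cloud(c,uv):
    uv=np.array(uv); d=c["depth"][uv[:,1],uv[:,0]]; return (rays(c,uv)*d[:,None])@c["W"][:3,:3].T+c["W"][:3,3]
def mask(c,lo,hi):
    return cv2.inRange(cv2.cvtColor(c["pixels"],cv2.COLOR_BGR2HSV),np.array(lo),np.array(hi))
E
python3 - <<'E'
from h import *
for n in ("scene","side"):
    c=cam(n); cv2.imwrite(f"pics/{n}0.png",c["pixels"]); print(n,c["W"][:3,3].round(3),c["f"],c["k1"])
print(env.sense())
E
```

```text
scene [ 0.043 -0.635  0.769] 495.71688196059927 -0.08349956426222997
side [ 0.039 -0.97   0.566] 447.15939337591067 0.024767360152762753
{'t': 0.1, 'qpos': array([-1.12323217,  0.68990433, -0.19454595,  1.56623686,  0.15729903,
        0.90250408, -0.21509747]), 'qd': array([ 0.00063648, -0.00193663,  0.00078184, -0.00208523, -0.00011361,
        0.00093297,  0.00101685]), 'joint_efforts': array([-3.73468007e-03, -5.40603197e+01, -1.27179086e+00, -1.58987957e+01,
        9.32794675e-03,  4.41406868e-03,  6.65901169e-06]), 'tool_pos': array([0.25108022, 0.57171302, 0.23056312]), 'ee_rot': array([ 2.05361533e-01,  9.78685829e-01, -8.21505371e-04, -1.19128723e-04]), 'wrist_force': array([-0.17735308, -0.4477835 ,  0.38184374]), 'torque': array([-0.04124874, -0.00186439, -0.03633757]), 'grip_force': 0.0, 'opening': 0.9999700510382065}
```

View pics/scene0.png

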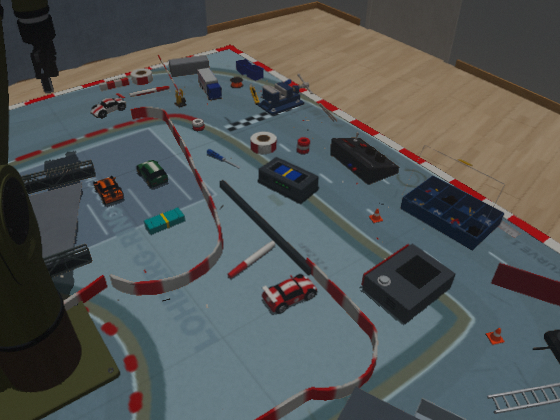

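View pics/side0.png

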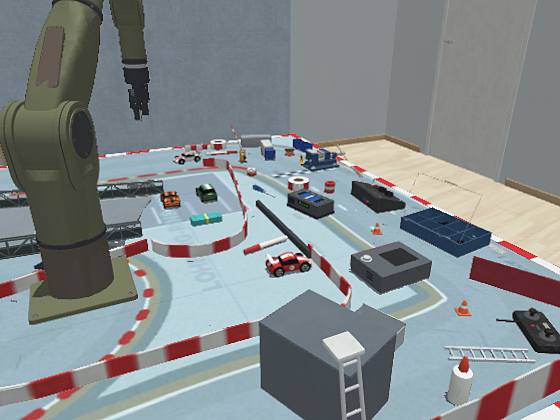

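The scene view shows the cradle with the blue pack at about (288,176), the box with its lid at (408,280) and button at (383,281), and the red front edge at about (388,262). A long dark bar runs from (222,183) to (310,265), the car is at (290,293) and the pen at (252,258). The side view agrees.

Run:
```python
from h import *
c=cam("scene")
def box(m,x0,y0,x1,y1):
    o=np.zeros_like(m);o[y0:y1,x0:x1]=m[y0:y1,x0:x1];return o
def rect(P):
    r=cv2.minAreaRect((P[:,:2]*1000).astype(np.float32)); return r
# whole-image cloud
v,u=np.mgrid[0:420,0:560]; uv=np.c_[u.ravel(),v.ravel()]; P=cloud(c,uv).reshape(420,560,3)
def region(x0,y0,x1,y1,z0,z1):
    Q=P[y0:y1,x0:x1].reshape(-1,3); return Q[(Q[:,2]>z0)&(Q[:,2]<z1)]
for n,a in dict(cradle=(250,150,325,205,.036,.052),box=(355,235,460,325,.040,.050),button=(374,272,394,290,.0505,.058),bar=(218,178,310,268,.01,.2),lid=(0,0,1,1,0,1)).items():
    Q=region(*a)
    if len(Q)>5: print(n,len(Q),Q.mean(0).round(4),rect(Q),np.percentile(Q[:,2],[2,50,98]).round(4))
m=box(mask(c,(100,120,40),(130,255,255)),265,160,310,190)|box(mask(c,(20,100,80),(35,255,255)),265,160,310,190)
uvp=np.argwhere(m)[:,::-1]; Q=plane(c,uvp,.044); print("pack",len(Q),rect(Q),Q.mean(0))
y=box(mask(c,(20,100,80),(35,255,255)),265,160,310,190);Q=plane(c,np.argwhere(y)[:,::-1],.044);print("band",rect(Q))
m=box(mask(c,(0,0,150),(180,50,255)),374,272,394,290);print("btn px",np.argwhere(m)[:,::-1].mean(0),plane(c,[np.argwhere(m)[:,::-1].mean(0)],.053))
m=box(mask(c,(0,120,60),(8,255,255))|mask(c,(172,120,60),(180,255,255)),365,240,410,285);Q=cloud(c,np.argwhere(m)[:,::-1]);print("red",len(Q),rect(Q) if len(Q) else 0)
s=env.sense();print(Rn.from_quat(s["ee_rot"]).as_matrix().round(3))
big=cv2.resize(c["pixels"][140:340,210:470],None,fx=3,fy=3,interpolation=cv2.INTER_CUBIC);cv2.imwrite("pics/crop0.png",big)
```

```text
cradle 1027 [0.6613 0.1579 0.0417] ((662.8296508789062, 161.13084411621094), (78.072509765625, 138.99806213378906), 15.823366165161133) [0.0371 0.0419 0.0452]
box 3218 [ 0.6486 -0.2589  0.045 ] ((652.4410400390625, -254.25384521484375), (150.49879455566406, 121.69840240478516), 2.5256316661834717) [0.0411 0.0451 0.0481]
button 42 [ 0.5965 -0.2384  0.0521] ((597.0563354492188, -238.22183227539062), (18.714982986450195, 15.12095832824707), 23.09829330444336) [0.0507 0.052  0.0539]
bar 1889 [0.5499 0.0772 0.0231] ((528.1094970703125, 83.30583190917969), (313.982177734375, 224.51449584960938), 51.620121002197266) [0.0107 0.0201 0.0436]
pack 228 ((662.8034057617188, 161.61419677734375), (38.533443450927734, 66.50648498535156), 15.147298812866211) [0.66285739 0.16091169 0.044     ]
band ((662.3773193359375, 161.80271911621094), (36.384517669677734, 6.414636611938477), 18.26749610900879)
btn px [nan nan] [[nan nan nan]]
red 99 ((650.696044921875, -197.5677032470703), (132.05430603027344, 8.620109558105469), 1.1440001726150513)
[[-0.916  0.402 -0.   ]
 [ 0.402  0.916 -0.001]
 [-0.    -0.001 -1.   ]]<stdin>:17: RuntimeWarning: Mean of empty slice.
  ret = um.true_divide(
```

View pics/crop0.png

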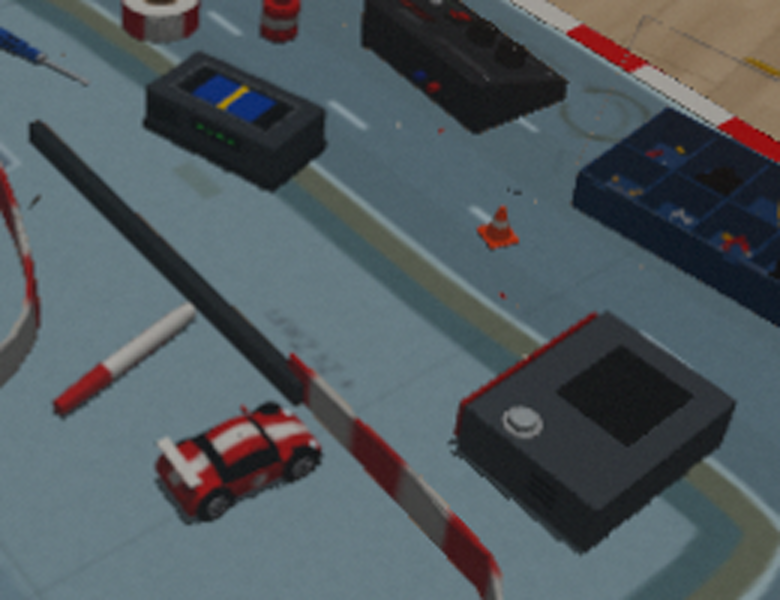

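The close-up confirms this. The drawer front faces world +y, the button is at crop (522,420), and the pack is flush, with its long axis about 106° from world x. I'll move above the cradle first for a closer look on the way.

```bash
python3 -m inch '-0.032 -0.018 -0.003 0 0 0 1;-0.032 -0.018 -0.003 0 0 0 1;-0.032 -0.018 -0.003 0 0 0 1;-0.032 -0.018 -0.003 0 0 0 1;-0.032 -0.018 -0.003 0 0 0 1;-0.032 -0.018 -0.003 0 0 0 1;-0.032 -0.018 -0.003 0 0 0 1;-0.032 -0.018 -0.003 0 0 0 1;-0.032 -0.018 -0.003 0 0 0 1;-0.032 -0.018 -0.003 0 0 0 1' && python3 -m inch '-0.032 -0.018 -0.003 0 0 0 1;-0.032 -0.018 -0.003 0 0 0 1;-0.032 -0.018 -0.003 0 0 0 1;0 0 0 0 0 7 0;0 0 0 0 0 7 0;0 0 0 0 0 7 0;0 0 0 0 0 7 0;0 0 0 0 0 7 0;0 0 0 0 0 7 0;0 0 0 0 0 7 0'
cat >> h.py <<'E'
def Rdown(yaw_y,tilt=0):
    """tool z down, tool y at yaw_y deg from world x"""
    a=np.radians(yaw_y); y=np.array([np.cos(a),np.sin(a),0]); z=np.array([0,0,-1.]); x=np.cross(y,z)
    return np.c_[x,y,z]@Rn.from_euler("y",tilt,degrees=True).as_matrix()
def delta(p,R=None):
    s=env.sense(); C=Rn.from_quat(s["ee_rot"]).as_matrix()
    print("t",round(s["t"],2),"tcp",s["tool_pos"].round(4),"F",s["wrist_force"].round(1),"open",round(s["opening"],2),"grip",round(s["grip_force"],1))
    print("shift(cur axes) mm",(C.T@(np.array(p)-s["tool_pos"])*1000).round(1))
    if R is not None: print("turn deg",np.degrees(Rn.from_matrix(C.T@R).as_rotvec()).round(2),"shift(after turn) mm",(R.T@(np.array(p)-s["tool_pos"])*1000).round(1))
E
python3 - <<'E'
from h import *
delta([.597,-.238,.1],Rdown(15.8))
c=cam("wrist");cv2.imwrite("pics/w1.png",c["pixels"]);print(c["W"].round(3))
E
```

```text
t: 0.98
tool_pos: [0.4726, 0.2771, 0.2613]
ee_rot: [0.205, 0.979, -0.0, -0.0]
wrist_force: [1.2, 1.2, 0.4]
opening: 0.998
grip_force: 0.0
t: 1.82
tool_pos: [0.5378, 0.1907, 0.27]
ee_rot: [0.595, 0.804, -0.0, -0.0]
wrist_force: [-0.4, -0.8, -0.2]
opening: 0.003
grip_force: 0.0
t 1.82 tcp [0.5378 0.1907 0.27  ] F [-0.4 -0.8 -0.2] open 0.0 grip 0.0
shift(cur axes) mm [-427.4  -68.3  170. ]
turn deg [-0.04 -0.01  1.15] shift(after turn) mm [-428.7  -59.8  170. ]
[[ 0.956  0.277  0.092  0.513]
 [ 0.292 -0.907 -0.302  0.269]
 [-0.001  0.316 -0.949  0.414]
 [ 0.     0.     0.     1.   ]]
```

View pics/w1.png

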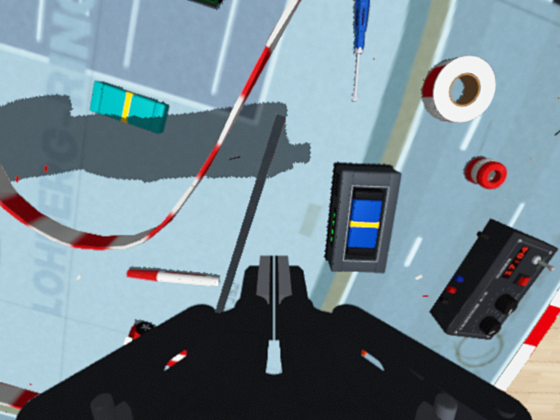

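The wrist view shows the cradle and its pack plainly: pack centre at about (364,224), yellow band at (364,224). I'll measure both here and work out the move to the button.

Run:
```python
from h import *
c=cam("wrist")
v,u=np.mgrid[150:285,320:410]; uv=np.c_[u.ravel(),v.ravel()]; Q=cloud(c,uv); Q=Q[(Q[:,2]>.036)&(Q[:,2]<.052)]
print("cradle",cv2.minAreaRect((Q[:,:2]*1000).astype(np.float32)),np.median(Q[:,2]))
for n,lo,hi in(("blue",(105,150,60),(130,255,255)),("band",(20,120,100),(35,255,255))):
    m=mask(c,lo,hi);m[:150]=0;m[285:]=0;m[:,:320]=0;m[:,410:]=0
    q=plane(c,np.argwhere(m)[:,::-1],.044);print(n,len(q),cv2.minAreaRect((q[:,:2]*1000).astype(np.float32)),q.mean(0).round(4))
```

```text
cradle ((663.9772338867188, 164.50827026367188), (73.82707214355469, 138.20150756835938), 14.476306915283203) 0.04452549394198543
blue 1266 ((664.0882568359375, 164.61585998535156), (38.34776306152344, 65.77338409423828), 14.910853385925293) [0.6637 0.1656 0.044 ]
band 135 ((664.4874267578125, 164.2642822265625), (37.54780197143555, 6.808501720428467), 14.395566940307617) [0.6646 0.1645 0.044 ]
```

```bash
python3 -m inch '-0.035 -0.0055 0.007 0 0 0 0;-0.035 -0.0055 0.007 0 0 0 0;-0.035 -0.0055 0.007 0 0 0 0;-0.035 -0.0055 0.007 0 0 0 0;-0.035 -0.0055 0.007 0 0 0 0;-0.035 -0.0055 0.007 0 0 0 0;-0.035 -0.0055 0.007 0 0 0 0;-0.035 -0.0055 0.007 0 0 0 0;-0.0 -0.0 0.0 0 0 0 0;0 0 0 0 0 0 0'
python3 - <<'E'
from h import *
delta([.597,-.238,.075])
c=cam("wrist");cv2.imwrite("pics/w2.png",c["pixels"])
E
```

```text
t: 2.75
tool_pos: [0.5787, -0.093, 0.2136]
ee_rot: [0.594, 0.805, -0.001, -0.0]
wrist_force: [0.9, 1.5, -0.1]
opening: 0.001
grip_force: 0.0
t 2.75 tcp [ 0.5787 -0.093   0.2136] F [ 0.9  1.5 -0.1] open 0.0 grip 0.0
shift(cur axes) mm [-143.8  -25.   138.7]
```

View pics/w2.png

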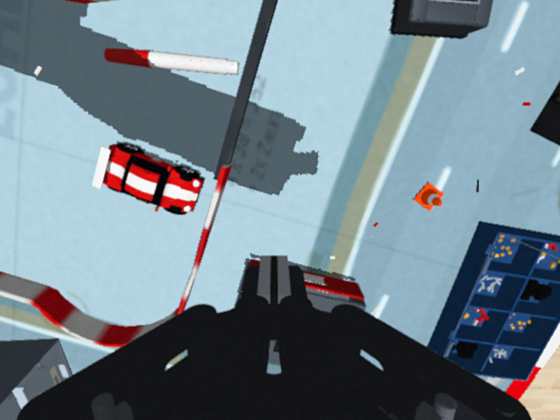

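The view is centred between the cradle (top right) and the box, which is mostly hidden behind the gripper (red front at (335,285)). I'll go above the button.

```bash
python3 -m inch '-0.0283 -0.0048 0.022 0 0 0 0;-0.0283 -0.0048 0.022 0 0 0 0;-0.0283 -0.0048 0.022 0 0 0 0;-0.0283 -0.0048 0.022 0 0 0 0;-0.0283 -0.0048 0.022 0 0 0 0;0 0 0.015 0 0 0 0;0 0 0.015 0 0 0 0;0 0 0.01 0 0 0 0;0 0 0 0 0 0 0;0 0 0 0 0 0 0'
python3 - <<'E'
from h import *
delta([.598,-.236,.053])
E
python3 -m inch '0 0 0.003 0 0 0 0;0 0 0.003 0 0 0 0;0 0 0.003 0 0 0 0;0 0 0 0 0 0 0'
```

```text
t: 3.63
tool_pos: [0.5989, -0.2299, 0.0643]
ee_rot: [0.592, 0.806, 0.001, -0.0]
wrist_force: [-0.4, -0.9, 0.2]
opening: 0.003
grip_force: 0.0
t 3.63 tcp [ 0.5989 -0.2299  0.0643] F [-0.4 -0.9  0.2] open 0.0 grip 0.0
shift(cur axes) mm [-5.5 -2.7 11.3]
t: 3.97
tool_pos: [0.5984, -0.2317, 0.0552]
ee_rot: [0.593, 0.806, -0.0, -0.0]
wrist_force: [0.4, -0.1, -0.1]
opening: 0.002
grip_force: 0.0
```

```bash
python3 -m inch '-0.004 -0.0015 0 0 0 0 0;0 0 0.002 0 0 0 0;0 0 0.002 0 0 0 0;0 0 0.002 0 0 0 0;0 0 0.001 0 0 0 0;0 0 0 0 0 0 0;0 0 0 0 0 0 0'
python3 - <<'E'
from h import *
c=cam("scene");cv2.imwrite("pics/s2.png",cv2.resize(c["pixels"][200:340,300:480],None,fx=3,fy=3))
m=mask(c,(0,120,60),(8,255,255))|mask(c,(172,120,60),(180,255,255));m[:215]=0;m[330:]=0;m[:,:345]=0;m[:,430:]=0
Q=cloud(c,np.argwhere(m)[:,::-1]);print(len(Q),Q.mean(0),cv2.minAreaRect((Q[:,:2]*1000).astype(np.float32)))
E
```

```text
t: 4.55
tool_pos: [0.5984, -0.2371, 0.0486]
ee_rot: [0.593, 0.805, -0.0, 0.001]
wrist_force: [-0.5, -3.5, 3.5]
opening: 0.002
grip_force: 2.0
358 [ 0.57054878 -0.21102521  0.02976209] ((409.33935546875, -349.1978454589844), (926.6531982421875, 69.13546752929688), 42.22292709350586)
```

View pics/s2.png

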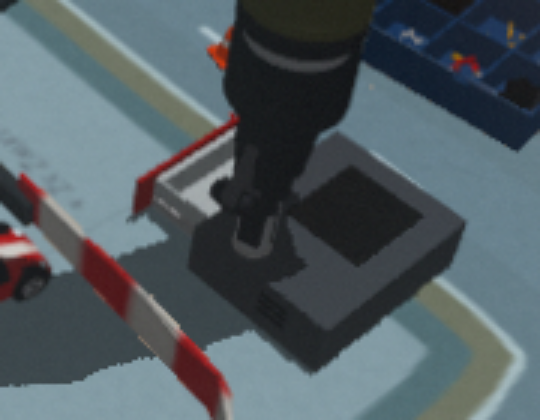

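The drawer has popped out; the red front is at crop (185,165). I'll lift straight up and measure the drawer from the wrist.

```bash
python3 -m inch '0 0 -0.035 0 0 0 0;0 0 -0.035 0 0 0 0;0 0 -0.035 0 0 0 0;0 0 -0.035 0 0 0 0;0 0 -0.035 0 0 0 0;0 0 0 0 0 0 0.4;0 0 0 0 0 0 0.4;0 0 0 0 0 0 0'
python3 - <<'E'
from h import *
c=cam("wrist");cv2.imwrite("pics/w3.png",c["pixels"])
v,u=np.mgrid[0:420,0:560]; uv=np.c_[u.ravel(),v.ravel()]; P=cloud(c,uv).reshape(420,560,3);np.save("P3.npy",P)
red=mask(c,(0,120,60),(8,255,255))|mask(c,(172,120,60),(180,255,255))
s=(red>0)&(P[...,2]>.034)&(P[...,2]<.048)&(P[...,1]<-.06)&(P[...,1]>-.2)&(abs(P[...,0]-.65)<.1)
q=P[s];print("front top",len(q),cv2.minAreaRect((q[:,:2]*1000).astype(np.float32)),q.mean(0))
s=(P[...,2]>.004)&(P[...,2]<.016)&(P[...,1]<-.08)&(P[...,1]>-.21)&(abs(P[...,0]-.65)<.06)&(red==0)
q=P[s];print("floor",len(q),cv2.minAreaRect((q[:,:2]*1000).astype(np.float32)),np.median(q,0))
delta([.6718,.1345,.065],Rdown(14.6))
E
```

```text
t: 5.27
tool_pos: [0.5975, -0.2349, 0.2223]
ee_rot: [0.592, 0.806, 0.0, -0.001]
wrist_force: [-0.6, -0.4, -0.2]
opening: 0.169
grip_force: 0.0
front top 583 ((644.9379272460938, -99.97147369384766), (138.5823516845703, 4.278291702270508), 2.6377413272857666) [ 0.64498427 -0.10002517  0.04224901]
floor 8308 ((648.9411010742188, -149.4300537109375), (117.10371398925781, 117.28843688964844), 89.29273986816406) [ 0.64786902 -0.15044529  0.01143763]
t 5.32 tcp [ 0.5971 -0.2349  0.2215] F [-0.7  0.2 -0. ] open 0.08 grip 0.0
shift(cur axes) mm [329.9 181.9 157. ]
turn deg [-0.15 -0.16  2.74] shift(after turn) mm [338.7 165.4 156.5]
```

View pics/w3.png

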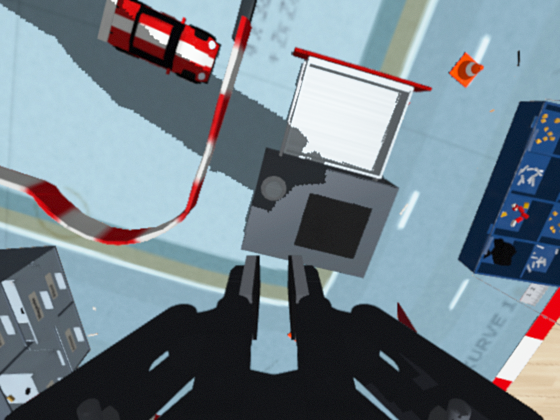

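The drawer is fully open, with the inside at about (350,115), the front edge at (360,70) and the area clear. Next I'll feel the pack's near end, the one towards world -y.

```bash
python3 -m inch '0 0 0 0 0 2.7 0;0.0376 0.0184 0.007 0 0 0 0;0.0376 0.0184 0.007 0 0 0 0;0.0376 0.0184 0.007 0 0 0 0;0.0376 0.0184 0.007 0 0 0 0;0.0376 0.0184 0.007 0 0 0 0;0.0376 0.0184 0.007 0 0 0 0;0.0376 0.0184 0.007 0 0 0 0;0.0376 0.0184 0.007 0 0 0 0;0.0376 0.0184 0.007 0 0 0 0' && python3 -m inch '0 0 0.025 0 0 0 0;0 0 0.025 0 0 0 0;0 0 0.025 0 0 0 0;0 0 0.01 0 0 0 0;0 0 0 0 0 0 0'
python3 - <<'E'
from h import *
delta([.6718,.1345,.05],Rdown(14.6))
E
```

```text
t: 6.15
tool_pos: [0.6704, 0.1284, 0.1588]
ee_rot: [0.611, 0.791, -0.002, -0.002]
wrist_force: [1.7, 0.5, 0.2]
opening: 0.003
grip_force: 0.0
t: 6.57
tool_pos: [0.6682, 0.1258, 0.0718]
ee_rot: [0.611, 0.791, -0.003, -0.003]
wrist_force: [-0.6, 0.1, -0.2]
opening: 0.003
grip_force: 0.0
t 6.57 tcp [0.6682 0.1258 0.0718] F [-0.6  0.1 -0.2] open 0.0 grip 0.0
shift(cur axes) mm [ 7.5  5.8 21.8]
turn deg [-0.52 -0.03  0.01] shift(after turn) mm [ 7.5  5.6 21.8]
```

```bash
python3 -m inch '0.0075 0.0056 0.01 -0.5 0 0 0;0 0 0.01 0 0 0 0;0 0 0.002 0 0 0 0;0 0 0.002 0 0 0 0;0 0 0 0 0 0 0' && python3 -m inch '0 0 0.002 0 0 0 0;0 0 0 0 0 0 0'
```

```text
t: 6.98
tool_pos: [0.6756, 0.1348, 0.0526]
ee_rot: [0.612, 0.791, 0.003, 0.003]
wrist_force: [-0.4, -0.1, -0.1]
opening: -0.003
grip_force: 0.0
t: 7.15
tool_pos: [0.6758, 0.1348, 0.0508]
ee_rot: [0.612, 0.791, 0.004, 0.003]
wrist_force: [-0.5, 0.5, -1.0]
opening: 0.0
grip_force: 0.0
```

```bash
python3 -m inch '0.001 -0.004 0.003 0.4 0 0 0;0 0 0.002 0 0 0 0;0 0 0.002 0 0 0 0;0 0 0 0 0 0 0' && python3 -m inch '0 0 0.002 0 0 0 0;0 0 0 0 0 0 0' && python3 -m inch '0 0 0.002 0 0 0 0;0 0 0 0 0 0 0'
```

```text
t: 7.48
tool_pos: [0.6711, 0.1348, 0.0429]
ee_rot: [0.612, 0.791, 0.0, 0.0]
wrist_force: [-0.3, 0.6, -0.2]
opening: -0.0
grip_force: 0.0
t: 7.65
tool_pos: [0.6714, 0.1348, 0.0411]
ee_rot: [0.612, 0.791, 0.001, 0.001]
wrist_force: [0.3, -0.1, -0.3]
opening: 0.006
grip_force: 0.0
t: 7.82
tool_pos: [0.6714, 0.1348, 0.0391]
ee_rot: [0.612, 0.791, 0.001, 0.001]
wrist_force: [-0.6, -1.1, 0.1]
opening: 0.0
grip_force: 0.0
```

It yields freely 5 mm below the deck, so this end is hollow. I'll press on to about 10.5 mm.

```bash
python3 -m inch '0 0 0.002 0 0 0 0;0 0 0.002 0 0 0 0;0 0 0.0015 0 0 0 0;0 0 0 0 0 0 0;0 0 0 0 0 0 0'
python3 - <<'E'
from h import *
c=cam("wrist");cv2.imwrite("pics/w4.png",c["pixels"][60:360,150:500])
E
```

```text
t: 8.23
tool_pos: [0.672, 0.1352, 0.0365]
ee_rot: [0.612, 0.791, 0.001, 0.001]
wrist_force: [-4.0, -1.1, 16.0]
opening: 0.0
grip_force: 7.1
```

View pics/w4.png

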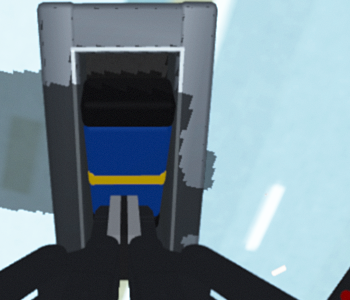

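```bash
cat > prof.py <<'E'
from h import *
c=cam("wrist"); v,u=np.mgrid[0:420,0:560]; P=cloud(c,np.c_[u.ravel(),v.ravel()])
P=P[P[:,2]>-.05]
a=np.radians(14.6);d=P[:,:2]-np.array([.664,.1645]);x=d@[np.cos(a),np.sin(a)];y=d@[-np.sin(a),np.cos(a)]
for y0 in range(-70,72,5):
    s=(abs(y*1000-y0)<2.5)
    print(y0,[(xx,round(float(np.median(P[s&(abs(x*1000-xx)<2.5),2])*1000),1)) for xx in(-30,-15,0,15,30) if (s&(abs(x*1000-xx)<2.5)).sum()>3])
E
python3 prof.py
```

```text
-70 []
-65 []
-60 []
-55 []
-50 [(-30, 44.9), (30, 44.9)]
-45 [(-30, 44.8), (30, 44.9)]
-40 [(-30, 96.7), (0, 83.7), (15, 28.8), (30, 97.4)]
-35 [(-30, 93.5), (-15, 30.8), (0, 75.8), (15, 31.1), (30, 95.4)]
-30 [(-30, 91.0), (-15, 33.9), (0, 75.3), (15, 33.8), (30, 45.5)]
-25 [(-30, 45.1), (-15, 57.2), (0, 75.3), (15, 80.0), (30, 45.3)]
-20 [(-30, 97.9), (-15, 86.7), (0, 114.0), (15, 84.9), (30, 99.1)]
-15 [(-30, 46.1), (-15, 116.0), (0, 41.0), (15, 117.1), (30, 45.8)]
-10 [(-30, 44.8), (-15, 129.0), (0, 43.2), (15, 129.8), (30, 45.0)]
-5 [(-30, 44.8), (-15, 45.4), (0, 45.8), (15, 45.6), (30, 44.8)]
0 [(-30, 44.9), (-15, 47.9), (0, 48.3), (15, 48.0), (30, 44.9)]
5 [(-30, 44.8), (-15, 50.2), (0, 50.6), (15, 50.2), (30, 44.9)]
10 [(-30, 45.0), (-15, 52.7), (0, 53.0), (15, 52.8), (30, 44.9)]
15 [(-30, 44.8), (-15, 55.1), (0, 55.5), (15, 55.1), (30, 44.9)]
20 [(-30, 44.9), (-15, 57.3), (0, 57.4), (15, 57.3), (30, 44.9)]
25 [(-30, 44.9), (-15, 60.2), (0, 60.4), (15, 60.2), (30, 45.0)]
30 [(-30, 44.9), (-15, 61.0), (0, 61.2), (15, 61.1), (30, 44.9)]
35 [(-30, 44.9), (-15, 51.6), (0, 51.9), (15, 52.1), (30, 45.0)]
40 [(-30, 44.8), (-15, 25.0), (0, 25.1), (15, 25.0), (30, 44.9)]
45 [(-30, 44.8), (-15, 24.9), (0, 24.9), (15, 24.9), (30, 44.9)]
50 [(-30, 44.9), (-15, 44.5), (0, 180.0), (15, 44.4), (30, 45.0)]
55 [(-30, 45.0), (-15, 44.5), (0, 44.5), (15, 44.5), (30, 45.0)]
60 [(-30, 44.9), (-15, 44.5), (0, 44.4), (15, 44.4), (30, 45.0)]
65 [(-30, 44.6), (-15, 44.2), (0, 44.3), (15, 44.2), (30, 44.8)]
70 [(-30, 43.2), (15, 41.7), (30, 42.8)]
```

The depth profile shows the pack tipped about 25.5°, with its raised edge at local y≈+28.5 and 17 mm proud. I'll lift off, tilt the tool to match and grasp the raised end.

```bash
python3 -m inch '0 0 -0.02 0 0 0 0;0 0 -0.03 0 0 0 0;0 0 -0.03 0 0 0 0;0 0 0 0 6.375 0 0.65;0 0 0 0 6.375 0 0.65;0 0 0 0 6.375 0 0.65;0 0 0 0 6.375 0 0.65;0 0 0 0 0 0 0.65;0 0 0 0 0 0 0.65'
cat > g.py <<'E'
from h import *
R=Rdown(14.6,25.5)
a=np.radians(14.6); L=np.array([-np.sin(a),np.cos(a),0])
T=np.array([.664,.1645,0])+L*.0234+[0,0,.0486]
print("T",T.round(4)); delta(T,R)
E
python3 g.py; python3 prof.py | grep -E '^(-?10|0|20|25|30|35) '
```

```text
t: 9.08
tool_pos: [0.6717, 0.1308, 0.1122]
ee_rot: [0.599, 0.77, 0.135, -0.174]
wrist_force: [0.2, -0.0, 0.3]
opening: 0.651
grip_force: 0.0
T [0.6581 0.1871 0.0486]
t 9.08 tcp [0.6717 0.1308 0.1122] F [ 0.2 -0.   0.3] open 0.65 grip 0.0
shift(cur axes) mm [25.1  0.7 82.3]
turn deg [ 0.12  0.1  -0.33] shift(after turn) mm [24.9  1.1 82.4]
-10 [(-30, 44.9), (-15, 43.6), (0, 43.5), (15, 43.7), (30, 44.9)]
0 [(-30, 44.8), (-15, 48.1), (0, 48.4), (15, 48.3), (30, 45.1)]
10 [(-30, 44.9), (-15, 52.8), (0, 53.2), (15, 52.9), (30, 44.9)]
20 [(-30, 44.8), (-15, 57.6), (0, 57.6), (15, 57.3), (30, 45.1)]
25 [(-30, 45.1), (-15, 60.1), (0, 60.6), (15, 60.4), (30, 44.8)]
30 [(-30, 45.0), (-15, 61.6), (0, 61.6), (15, 61.3), (30, 45.2)]
35 [(-30, 45.1), (-15, 54.0), (0, 53.9), (15, 53.0), (30, 45.1)]
```

```bash
python3 -m inch '0.0125 0.0005 0.0 0 0 0 0.65;0.0125 0.0005 0.015 0 0 0 0.65;0 0 0.02 0 0 0 0.65;0 0 0.02 0 0 0 0.65;0 0 0.01 0 0 0 0.65;0 0 0.004 0 0 0 0.65;0 0 0 0 0 0 0.65;0 0 0 0 0 0 0.65'
python3 g.py
```

```text
t: 9.8
tool_pos: [0.6597, 0.1864, 0.0632]
ee_rot: [0.596, 0.772, 0.136, -0.174]
wrist_force: [0.4, -0.1, 1.2]
opening: 0.648
grip_force: 0.0
T [0.6581 0.1871 0.0486]
t 9.8 tcp [0.6597 0.1864 0.0632] F [ 0.4 -0.1  1.2] open 0.65 grip 0.0
shift(cur axes) mm [-5.3 -1.4 13.7]
turn deg [0.15 0.03 0.1 ] shift(after turn) mm [-5.3 -1.4 13.7]
```

```bash
python3 -m inch '-0.0053 -0.0014 0.006 0 0 0 0.65;0 0 0.005 0 0 0 0.65;0 0 0.003 0 0 0 0.65;0 0 0 0 0 0 0.65'
python3 g.py
python3 -m inch '0 0 0 0 0 0 0.3;0 0 0 0 0 0 0.3;0 0 0 0 0 0 0.3;0 0 0 0 0 0 0.3;0 0 0 0 0 0 0.3;0 0 0 0 0 0 0.3' 60
```

```text
t: 10.13
tool_pos: [0.6569, 0.1866, 0.0467]
ee_rot: [0.596, 0.772, 0.135, -0.175]
wrist_force: [-0.0, 0.2, -0.1]
opening: 0.648
grip_force: 0.0
T [0.6581 0.1871 0.0486]
t 10.13 tcp [0.6569 0.1866 0.0467] F [-0.   0.2 -0.1] open 0.65 grip 0.0
shift(cur axes) mm [ 1.   1.3 -1.6]
turn deg [ 0.02 -0.03 -0.01] shift(after turn) mm [ 1.   1.3 -1.6]
t: 10.63
tool_pos: [0.6587, 0.1865, 0.0479]
ee_rot: [0.597, 0.772, 0.136, -0.173]
wrist_force: [2.8, 0.7, 1.1]
opening: 0.408
grip_force: 60.6
```

```bash
python3 -m inch '0.0043 0 -0.009 0 0 0 0.3;0.0043 0 -0.009 0 0 0 0.3;0.0086 0 -0.018 0 0 0 0.3;0.0086 0 -0.018 0 0 0 0.3;0.0086 0 -0.018 0 0 0 0.3;0.0086 0 -0.018 0 0 0 0.3;0.0086 0 -0.018 0 0 0 0.3;0 0 0 0 0 0 0.3'
python3 - <<'E'
from h import *
c=cam("side");cv2.imwrite("pics/s3.png",cv2.resize(c["pixels"][100:260,230:420],None,fx=3,fy=3))
delta([.647,-.147,.15],Rdown(92.6))
E
```

```text
t: 11.3
tool_pos: [0.6582, 0.1877, 0.1715]
ee_rot: [0.596, 0.772, 0.137, -0.173]
wrist_force: [0.9, 0.3, 0.1]
opening: 0.409
grip_force: 61.7
t 11.35 tcp [0.6574 0.1872 0.1692] F [-0.4  0.8 -1.7] open 0.41 grip 61.7
shift(cur axes) mm [-297.6  -94.7 -121.1]
turn deg [ 17.5  -21.27 -76.52] shift(after turn) mm [  25.5 -333.4   19.2]
```

View pics/s3.png

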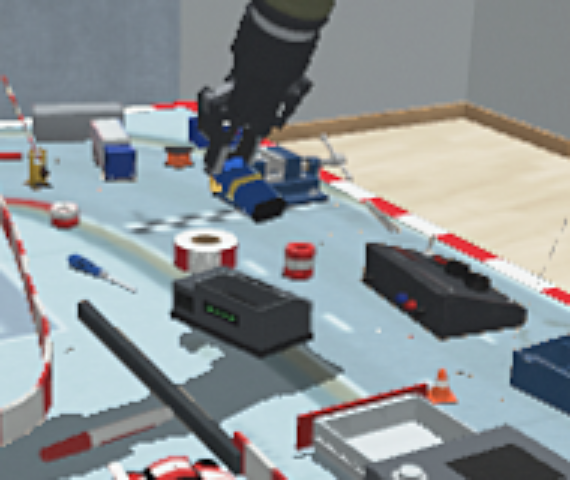

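The pack is held and clear of the cradle, still tilted, at crop (245,190). I'll level it, then turn it across the drawer.

```bash
python3 -m inch '0 0 -0.005 0 -6.4 0 0.3;0 0 -0.005 0 -6.4 0 0.3;0 0 -0.005 0 -6.4 0 0.3;0 0 -0.005 0 -6.4 0 0.3;0 0 0 0 0 -6.5 0.3;0 0 0 0 0 -6.5 0.3;0 0 0 0 0 -6.5 0.3;0 0 0 0 0 -6.5 0.3;0 0 0 0 0 -6.5 0.3;0 0 0 0 0 -6.5 0.3' && python3 -m inch '0 0 0 0 0 -6.5 0.3;0 0 0 0 0 -6.5 0.3;0 0 0 0 0 -6.5 0.3;0 0 0 0 0 -6.5 0.3;0 0 0 0 0 -6.5 0.3;0 0 0 0 0 -6.5 0.3;0 0 0 0 0 0 0.3'
python3 - <<'E'
from h import *
delta([.613,-.147,.12],Rdown(92.6)); print(env.sense()["qpos"].round(2))
E
```

```text
t: 12.18
tool_pos: [0.6565, 0.1809, 0.1841]
ee_rot: [0.309, 0.951, -0.002, -0.001]
wrist_force: [-0.9, 0.5, -2.5]
opening: 0.414
grip_force: 61.6
t: 12.77
tool_pos: [0.6568, 0.1807, 0.184]
ee_rot: [-0.024, 1.0, -0.001, -0.002]
wrist_force: [-0.4, 0.5, -1.5]
opening: 0.411
grip_force: 61.7
t 12.77 tcp [0.6568 0.1807 0.184 ] F [-0.4  0.5 -1.5] open 0.41 grip 61.7
shift(cur axes) mm [  59.5 -325.    65. ]
turn deg [-0.13 -0.18  0.19] shift(after turn) mm [  58.6 -325.4   64. ]
[-0.15  0.84 -0.38  1.41  0.35  0.96  1.  ]
```

```bash
python3 -m inch '0.005 -0.0325 0.004 0 0 0 0.3;0.005 -0.0325 0.004 0 0 0 0.3;0.005 -0.0325 0.004 0 0 0 0.3;0.005 -0.0325 0.004 0 0 0 0.3;0.005 -0.0325 0.004 0 0 0 0.3;0.005 -0.0325 0.004 0 0 0 0.3;0.005 -0.0325 0.004 0 0 0 0.3;0.005 -0.0325 0.004 0 0 0 0.3;0.005 -0.0325 0.004 0 0 0 0.3' && python3 -m inch '0.009 -0.027 0.01 0 0 0 0.3;0 0 0 0 0 0 0.3;0 0 0 0 0 0 0.3'
python3 - <<'E'
from h import *
delta([.613,-.147,.06],Rdown(92.6))
for n in("scene","side"):
    c=cam(n); v,u=np.mgrid[0:420,0:560]; P=cloud(c,np.c_[u.ravel(),v.ravel()]).reshape(420,560,3)
    near=(abs(P[...,0]-.64)<.09)&(abs(P[...,1]+.147)<.06)&(P[...,2]>.07)&(P[...,2]<.2)
    for k,lo,hi in(("blue",(105,120,40),(130,255,255)),("band",(18,100,80),(35,255,255))):
        q=P[near&(mask(c,lo,hi)>0)]
        if len(q): print(n,k,len(q),np.median(q,0).round(4),q.min(0).round(4),q.max(0).round(4))
    if n=="side": cv2.imwrite("pics/s4.png",cv2.resize(c["pixels"][170:310,320:480],None,fx=3.5,fy=3.5))
E
```

```text
t: 13.52
tool_pos: [0.6253, -0.1143, 0.1492]
ee_rot: [-0.021, 1.0, -0.001, -0.001]
wrist_force: [0.4, -0.5, -1.6]
opening: 0.412
grip_force: 61.7
t: 13.77
tool_pos: [0.6166, -0.1434, 0.1385]
ee_rot: [-0.019, 1.0, -0.001, -0.002]
wrist_force: [0.1, -0.0, -0.8]
opening: 0.412
grip_force: 61.7
t 13.77 tcp [ 0.6166 -0.1434  0.1385] F [ 0.1 -0.  -0.8] open 0.41 grip 61.7
shift(cur axes) mm [ 3.5 -3.2 78.6]
turn deg [-0.13 -0.19 -0.43] shift(after turn) mm [ 3.7 -3.4 78.5]
scene blue 122 [ 0.6315 -0.1434  0.1451] [ 0.6028 -0.1939  0.1285] [ 0.6795 -0.1267  0.1909]
scene band 5 [ 0.649  -0.1602  0.1375] [ 0.6475 -0.1612  0.1313] [ 0.6503 -0.1242  0.1439]
side blue 164 [ 0.6638 -0.1559  0.1439] [ 0.6162 -0.1738  0.1284] [ 0.6832 -0.1224  0.1706]
side band 16 [ 0.6506 -0.1569  0.144 ] [ 0.6248 -0.1741  0.132 ] [ 0.6547 -0.1425  0.163 ]
```

View pics/s4.png

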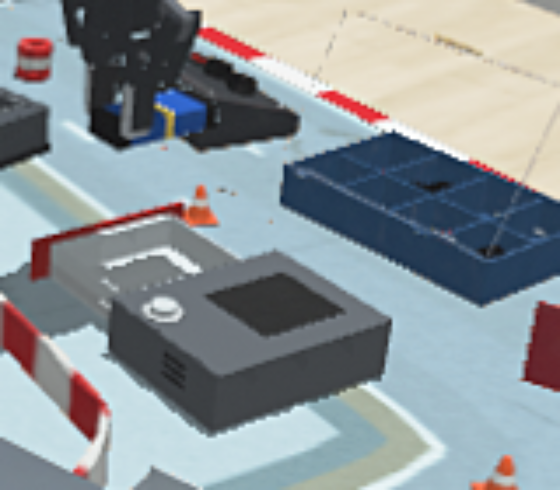

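The pack hangs level above the drawer; its band is at crop (167,115), measured x ≈ 0.650, i.e. 34 mm from the TCP as expected. I'll lower it.

```bash
python3 -m inch '0.0033 -0.005 0.02 0 0 -0.4 0.3;0 0 0.03 0 0 0 0.3;0 0 0.025 0 0 0 0.3;0 0 0.015 0 0 0 0.3;0 0 0 0 0 0 0.3;0 0 0 0 0 0 0.3'
python3 - <<'E'
from h import *
delta([.6135,-.1485,.0215],Rdown(92.6))
E
```

```text
t: 14.37
tool_pos: [0.6164, -0.1433, 0.0502]
ee_rot: [-0.027, 1.0, 0.0, 0.0]
wrist_force: [0.2, -0.5, -1.3]
opening: 0.411
grip_force: 61.6
t 14.37 tcp [ 0.6164 -0.1433  0.0502] F [ 0.2 -0.5 -1.3] open 0.41 grip 61.6
shift(cur axes) mm [ 3.2 -5.  28.7]
turn deg [0.01 0.06 0.5 ] shift(after turn) mm [ 3.1 -5.  28.7]
```

```bash
python3 -m inch '0.003 -0.0045 0.005 0 0 0 0.3;0 0 0.01 0 0 0 0.3;0 0 0.005 0 0 0 0.3;0 0 0.003 0 0 0 0.3;0 0 0 0 0 0 0.3;0 0 0 0 0 0 0.3'
python3 -m inch '0 0 0.002 0 0 0 0.3;0 0 0.001 0 0 0 0.3;0 0 0 0 0 0 0.3'
```

```text
t: 14.87
tool_pos: [0.6137, -0.15, 0.0275]
ee_rot: [-0.026, 1.0, -0.001, 0.001]
wrist_force: [-0.0, -0.2, -2.0]
opening: 0.406
grip_force: 61.7
t: 15.12
tool_pos: [0.6137, -0.1502, 0.0245]
ee_rot: [-0.026, 1.0, -0.001, 0.001]
wrist_force: [0.2, -0.5, -1.3]
opening: 0.411
grip_force: 61.7
```

```bash
python3 -m inch '0 0 0.0015 0 0 0 0.3;0 0 0 0 0 0 0.3;0 0 0 0 0 0 0.3'; python3 -m inch '0 0 0.001 0 0 0 0.3;0 0 0 0 0 0 0.3;0 0 0 0 0 0 0.3'
```

```text
t: 15.37
tool_pos: [0.6136, -0.1502, 0.023]
ee_rot: [-0.026, 1.0, -0.001, 0.001]
wrist_force: [0.4, 0.9, -2.2]
opening: 0.413
grip_force: 61.7
t: 15.62
tool_pos: [0.6136, -0.1502, 0.022]
ee_rot: [-0.026, 1.0, -0.001, 0.001]
wrist_force: [-0.4, -0.8, -1.4]
opening: 0.408
grip_force: 61.7
```

```bash
python3 -m inch '0 0 0.001 0 0 0 0.3;0 0 0 0 0 0 0.3;0 0 0 0 0 0 0.3'; python3 -m inch '0 0 0.001 0 0 0 0.3;0 0 0 0 0 0 0.3;0 0 0 0 0 0 0.3'
```

```text
t: 15.87
tool_pos: [0.6139, -0.1502, 0.0212]
ee_rot: [-0.026, 1.0, -0.001, 0.001]
wrist_force: [-0.3, -0.3, 1.5]
opening: 0.415
grip_force: 61.8
t: 16.12
tool_pos: [0.6139, -0.1502, 0.0211]
ee_rot: [-0.026, 1.0, -0.001, 0.001]
wrist_force: [-2.0, 0.8, 7.3]
opening: 0.41
grip_force: 62.6
```

It is resting on the drawer floor. I'll release it with a limited opening and rise.

```bash
python3 -m inch '0 0 0 0 0 0 0.46;0 0 0 0 0 0 0.52;0 0 0 0 0 0 0.52;0 0 -0.005 0 0 0 0.52;0 0 -0.015 0 0 0 0.52;0 0 -0.03 0 0 0 0.52;0 0 -0.035 0 0 0 0.52;0 0 -0.035 0 0 0 0.3;0 0 -0.035 0 0 0 0;0 0 0 0 0 0 0'
python3 - <<'E'
from h import *
c=cam("scene");cv2.imwrite("pics/s5.png",cv2.resize(c["pixels"][190:340,300:480],None,fx=3,fy=3))
delta([.6455,-.04,.03],Rdown(92.6))
E
```

```text
t: 16.95
tool_pos: [0.6181, -0.15, 0.1827]
ee_rot: [-0.026, 1.0, -0.001, 0.008]
wrist_force: [1.9, 0.3, -0.7]
opening: 0.101
grip_force: 0.0
t 17.0 tcp [ 0.6164 -0.1501  0.1796] F [-0.4 -1.2 -0.8] open 0.01 grip 0.0
shift(cur axes) mm [-33.2 108.8 149.6]
turn deg [-0.16  0.62  0.38] shift(after turn) mm [-34.1 108.6 149.6]
```

View pics/s5.png

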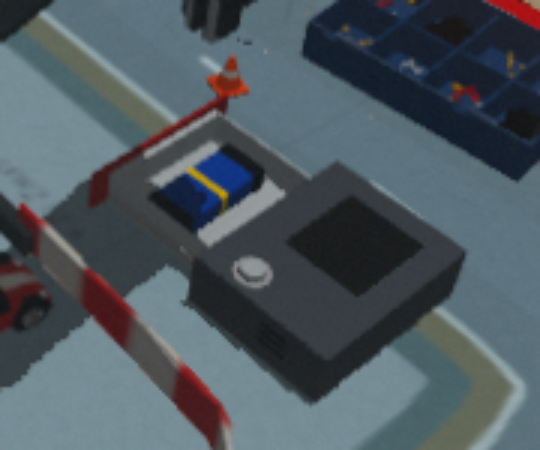

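The pack lies flat, right way up, across the drawer: band at crop (208,187). I'll come down in front of the drawer with the fingers shut.

```bash
python3 -m inch '-0.011 0.036 0 0 0 0 0;-0.011 0.036 0 0 0 0 0;-0.011 0.036 0 0 0 0 0;0 0 0 0 0 0.4 0;0 0 0.035 0 0 0 0;0 0 0.035 0 0 0 0;0 0 0.035 0 0 0 0;0 0 0.03 0 0 0 0;0 0 0.015 0 0 0 0;0 0 0 0 0 0 0'
python3 - <<'E'
from h import *
delta([.6443,-.0835,.018],Rdown(92.6))
E
```

```text
t: 17.83
tool_pos: [0.6374, -0.0409, 0.0207]
ee_rot: [-0.023, 1.0, -0.001, -0.003]
wrist_force: [-0.4, -0.1, -0.1]
opening: -0.001
grip_force: 0.0
t 17.83 tcp [ 0.6374 -0.0409  0.0207] F [-0.4 -0.1 -0.1] open -0.0 grip 0.0
shift(cur axes) mm [ -5.  -42.9   2.7]
turn deg [-0.08 -0.37  0.02] shift(after turn) mm [ -5.  -42.9   2.7]
```

```bash
python3 -m inch '-0.005 -0.015 0 0 0 0 0;0 -0.015 0 0 0 0 0;0 -0.007 0 0 0 0 0;0 -0.005 0 0 0 0 0;0 -0.006 0 0 0 0 0;0 -0.008 0 0 0 0 0;0 -0.008 0 0 0 0 0;0 -0.008 0 0 0 0 0;0 -0.008 0 0 0 0 0;0 -0.008 0 0 0 0 0' && python3 -m inch '0 -0.008 0 0 0 0 0;0 -0.008 0 0 0 0 0;0 -0.008 0 0 0 0 0;0 -0.006 0 0 0 0 0;0 -0.005 0 0 0 0 0;0 0 0 0 0 0 0'
python3 - <<'E'
from h import *
delta([.65,-.1815,.018],Rdown(92.6))
E
```

```text
t: 18.67
tool_pos: [0.6505, -0.1286, 0.0253]
ee_rot: [-0.023, 1.0, -0.0, 0.002]
wrist_force: [0.8, 2.3, 2.6]
opening: 0.003
grip_force: 1.7
t: 19.17
tool_pos: [0.6518, -0.1634, 0.0251]
ee_rot: [-0.022, 1.0, -0.0, 0.001]
wrist_force: [2.5, 3.0, 1.8]
opening: -0.0
grip_force: 1.6
t 19.17 tcp [ 0.6518 -0.1634  0.0251] F [2.5 3.  1.8] open -0.0 grip 1.6
shift(cur axes) mm [  2.7 -18.    7.1]
turn deg [-0.01  0.16 -0.04] shift(after turn) mm [  2.6 -18.    7.1]
```

```bash
python3 -m inch '0 -0.005 0 0 0 0 0;0 -0.005 0 0 0 0 0;0 -0.003 0 0 0 0 0;0 0 0 0 0 0 0' && python3 -m inch '0 -0.003 0 0 0 0 0;0 -0.002 0 0 0 0 0;0 0 0 0 0 0 0'; python3 -m inch '0 -0.003 0 0 0 0 0;0 0 0 0 0 0 0'
```

```text
t: 19.5
tool_pos: [0.6523, -0.1745, 0.0251]
ee_rot: [-0.023, 1.0, 0.001, 0.001]
wrist_force: [1.7, 5.3, 3.0]
opening: -0.002
grip_force: 2.9
t: 19.75
tool_pos: [0.6525, -0.1821, 0.025]
ee_rot: [-0.022, 1.0, -0.001, 0.001]
wrist_force: [2.7, 2.9, 0.8]
opening: -0.001
grip_force: 1.6
t: 19.92
tool_pos: [0.6525, -0.1837, 0.0251]
ee_rot: [-0.023, 1.0, 0.0, 0.001]
wrist_force: [1.7, 4.6, 0.5]
opening: 0.0
grip_force: 2.4
```

```bash
python3 -m inch '0 -0.002 0 0 0 0 0;0 0 0 0 0 0 0'; python3 -m inch '0 -0.002 0 0 0 0 0;0 0 0 0 0 0 0';  python3 -m inch '0 -0.002 0 0 0 0 0;0 0 0 0 0 0 0'
```

```text
t: 20.08
tool_pos: [0.6525, -0.1838, 0.0251]
ee_rot: [-0.023, 1.0, 0.001, 0.001]
wrist_force: [0.3, 8.0, 1.9]
opening: 0.0
grip_force: 3.6
t: 20.25
tool_pos: [0.6525, -0.1838, 0.0251]
ee_rot: [-0.024, 1.0, 0.002, 0.001]
wrist_force: [-0.3, 10.0, 2.2]
opening: 0.001
grip_force: 5.0
t: 20.42
tool_pos: [0.6525, -0.1839, 0.0251]
ee_rot: [-0.024, 1.0, 0.004, 0.0]
wrist_force: [-1.3, 12.5, 3.0]
opening: -0.0
grip_force: 6.3
```

It stops hard at about 99 mm of travel, which matches the end stop. I'll back off slowly and check that it stays shut.

```bash
python3 -m inch '0 0.006 0 0 0 0 0;0 0.004 0 0 0 0 0;0 0.01 0 0 0 0 0;0 0.02 0 0 0 0 0;0 0.03 0 0 0 0 0;0 0.03 -0.01 0 0 0 0;0 0.02 -0.03 0 0 0 0;0 0 -0.04 0 0 0 0;0 0 -0.04 0 0 0 0;0 0 0 0 0 0 0'
python3 - <<'E'
from h import *
c=cam("scene");cv2.imwrite("pics/s6.png",c["pixels"][100:350,150:480])
E
```

```text
t: 21.25
tool_pos: [0.6514, -0.0713, 0.1527]
ee_rot: [-0.022, 1.0, -0.002, 0.007]
wrist_force: [2.0, -0.1, 1.0]
opening: 0.001
grip_force: 0.0
```

View pics/s6.png

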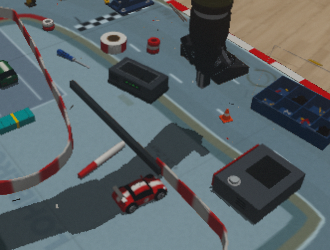

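The drawer is shut: the box at crop (258,182) is closed as at the start, the cradle is empty, and the bystanders have not moved. Handing in.

```bash
python3 -c "
from station import env
print(env.hand_in())"
```

```text
the job is handed in; nothing more can be done
None
```

The job is handed in at about 21 s on the robot's clock: the pack lay flat and right way up when let go in the drawer, the drawer was pushed home and stayed shut after I backed off, and the bystanders look untouched.

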